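# Start and seat the flange nut on the microscope stand's stud

### The arm

A 6-joint arm with a two-finger parallel gripper is mounted at the origin on the work surface. World frame = base frame: x ahead of the robot, y to its left, z up, the work surface at z = 0. Lengths are in m, angles in rad, forces in N, time in s.
With the tool pointing down it reaches from about 0.275 to 0.75 m from the base axis. Payload 10.2 kg.
Tool frame: the origin (TCP) lies between the finger pads; the fingertips stand 11 mm ahead of it and the grasp point (between the pads) lies 8 mm behind it; z points along the fingers, x is the direction in which the jaws open and shut, and the axes are right-handed (so a half turn about z gives the same grasp; the last joint's range is limited). The gripper opens to 85 mm and grips with 20 to 120 N. Pads are 22 mm wide; open, the fingers measure 114 mm over their backs; the gripper's body (76 mm by 85 mm) begins 54 mm behind the grasp point. The pads swing forward as they close: fully open they stand 13 mm farther back than shut.
Start: joints at [-1.33, 0.313, 1.498, -0, 1.331, -0.223], TCP at [0.235, -0.47, 0.242] pointing down, gripper open.
Joint ranges: [-2.94, 2.94], [-0.97, 2.17], [0.19, 2.56], [-1.23, 4.37], [0.02, 3.11], [-2.88, 2.88]. Speed limits (rad/s): [2.39, 2.39, 3.01, 3.14, 3.14, 3.14].

### API

Orientations are given as a unit quaternion [w, x, y, z].
In Python, from bench import ctrl gives the robot as it stands.
- The arm moves only by the tool jog_arm, never from a script. Its argument "deltas" is a list of rows, each a list of 7 numbers: the turn, a rotation vector about the world's x, y, z in rad, then the shift along the world's x, y, z in mm, then the finger opening in mm, from 0 to 85.4. A call has 1 to 20 rows; each row shifts and turns the commanded pose from where the row before left it; what a row does not reach is not made up. A row lasts 1/8 s, in which the tool goes at most 62.5 mm and 10.7 degrees, less where a joint would pass 70% of its speed; a pose out of reach is approached as far as the arm can. A call with a gripper value outside its range is refused whole. The fingers move at their own pace and stop on an object; the grip force is fixed at half the most. Time passes only in rows, so rows that do not move let the fingers close. It gives the time, the measured TCP pose, the force and the opening at its end, in the units of the state.
- ctrl.observe(): the state, without advancing time (a new reading comes with each control period).
- ctrl.camera(name): name is "side" or "top" or "wrist"; returns a dict with "img" (480x640x3 uint8, red, green, blue), "fov_y" (degrees; the focal length in pixels is half the picture's height over the tangent of half this angle, whatever the lens; pixels are square), "cx", "cy" (the principal point, pixels), "R" (3x3) and "t" (3): a world point X has camera coordinates R X + t; the wrist camera has in their place "hand_eye" (4x4, takes a point from camera to tool coordinates, whose origin is the TCP and whose axes are the tool frame's). Camera axes: x right, y down, z forward; pixel columns grow to the right and rows downward; lengths in m; the calibration is good to about 2 mm. A picture is of the moment at which its call begins: read the wrist's pose just before it. There is no depth.
- ctrl.sign_off(): hands the job in, once; it reports no verdict.
The state is a dict: "time_s": time; "qpos": joint angles; "dq": joint speeds; "joint_efforts": joint torques, N m; "position": TCP position; "tool_rot": TCP orientation; "force": force on the tool from outside, world axes, zero at the start; "moment": the same for the moment, N m; "finger_gap": opening from 0.0 (shut) to 1.0 (fully open).
Only numpy, scipy, OpenCV 4.12 (cv2) and the standard library are available. Lean on these libraries where they do the work, as an engineer would, in place of code of your own. Each camera call takes 0.05 s, during which the arm holds its last target. There are 200 camera calls.

### The job

Pick up the big hexagonal flange nut and screw it onto the threaded stud of the microscope stand by feel: set it squarely over the stud, find the start of the thread (backing the nut off anticlockwise makes it drop in), then turn it clockwise until its flange is down on the aluminium eye of the lamp arm (it needs no tightening), and let go. Treat the thread gently, never force it, and leave the other things on the bench where they are.

Things in the scene. Friction and masses are not known exactly. Their poses are not given: they have to be found in the camera images.
- nut: Loose aluminium flange nut standing on its flange on the bench; 40 mm tall, about 0.11 kg, open right through, bore 35 mm. Hexagon 46 mm across flats (53 over corners) from 5 to 40 mm above its bottom; flange 58 mm in diameter, 5 mm thick, at the bottom. Origin at the centre of its bottom, z up its axis; x is square to one flat, so flats face 0, 60, 120... degrees from it.
- lugs (a point): Point on the nut's axis, 14 mm above its bottom, level with the underside of the three thread lugs inside it: 120 degrees apart, 3 mm thick, each about 18 degrees wide, reaching in to a bore of 23 mm.
- stand: Fixed grey microscope stand foot, 160 (x) x 170 (y) x 22 mm, origin at its bottom centre. Over its centre stands a lamp arm's round aluminium eye (54 mm in diameter) with an upright steel stud, 32 mm in diameter, which does not turn. The arm runs from the eye along +x, lower than the eye's top, to a round lamp 150 mm away. The nut may press on stand and stud with at most 60 N.
- seat (a point): Point on the stud's axis level with the seat, the eye's flat upper face, 56 mm above the bench; z up. Height of the nut's bottom over the seat: about 16 mm with its lugs on the shoulders, 12 on the crown, 4 to 5.5 dropped into the gaps, 0 fully home. Home takes 60 to 115 degrees of clockwise turning from the drop, sinking 24 mm per turn; then it soon jams.
- crown (a point): Point on the stud's axis level with its flat crown, 25.3 mm above the seat, where the right-hand three-start thread begins. Three entry gaps, 40 degrees wide, 120 degrees apart, let the lugs in; where they lie round the stud varies and is not given. The nut fits with 1.5 mm of play all round and, in the thread, about 2.5 mm up and down.
- shoulder (a point): Point on the stud's axis level with the tops of three shoulders, 4 mm above the crown, 6 degrees wide, one at the anticlockwise (from above) side of each gap. They stop a nut turned clockwise on the crown. A nut turned anticlockwise drops within 120 degrees; after the drop it can turn at most 18 degrees further anticlockwise before the shoulders stop it hard.
- eyepiece: Bystander: loose black microscope eyepiece standing upright, 40 mm in diameter, 55 mm tall; origin at the centre of its bottom.
- collar: Bystander: loose plain round aluminium ring, 50 mm outside, 33 mm bore, 14 mm tall (not the nut: no hexagon); origin at the centre of its bottom.
- jar: Bystander: specimen jar with lid, 54 mm in diameter, 75 mm tall; origin at the centre of its bottom.
- dish: Bystander: shallow glass dish, 90 mm in diameter, 16 mm tall; origin at the centre of its bottom.
- block: Bystander: small glass block 50 x 30 x 18 mm; origin at the centre of its underside.
Things that resemble listed ones, but are neither listed nor needed, are in the scene too. Leave any blue look-alike of the nut alone.

How it is judged:
On the way:
1. the nut is square over the stud with its lugs at the start of the thread, not yet home (horizontal distance between nut and seat below 0.004 m and z of nut in the frame of seat between 0.003 and 0.02 m and angle between nut's own z axis and vertical below 0.1 rad), for 0.1 s.
At the end, for the whole second after the job is handed in: the nut is threaded down on the stud: its bottom within 2 mm of the eye's upper face, centred on the stud within 3 mm, upright within 0.05 rad, at rest and let go (z of nut in the frame of seat between -0.002 and 0.002 m and horizontal distance between nut and seat below 0.003 m and angle between nut's own z axis and vertical below 0.05 rad and linear speed of nut below 0.01 m/s and angular speed of nut below 0.1 rad/s); the robot touches nothing.
It fails at once if the nut presses on the stud or stand with more than 60 N (contact force between nut and stand above 60 N).
It fails at once if a bystander is moved by more than 30 mm (distance of any of eyepiece, collar, jar, dish, block from where it was at the start of the episode above 0.03 m).
It also fails if it takes over 58 s, if anything falls off the work surface, if the arm or the gripper's body presses on something with over 40 N, if the wrist force passes 120 N, or if a joint passes its speed limit or range.

## Working session

There is one attempt and no reset: what is moved stays moved. The work goes in short steps, Python scripts to look and compute and a tool call to move; the robot and the scene stay as the last step left them, time stands still between calls to the robot, and variables do not carry over. Pictures are saved under pics/ and viewed, about 8 in all and at most 12, crops included, and the job is handed in when it is done.

Besides the shell and the picture viewer there is one more tool, called after "Emit:" as name([rows], argument=value, ...), one row to a line, values as JSON. jog_arm: Moves the arm, as the interface text tells. Its arguments: {"type":"object","properties":{"deltas":{"type":"array","items":{"type":"array","items":{"type":"number"}}}},"required":["deltas"]}

```bash
mkdir -p pics; ls
cat > h.py <<'E'
import numpy as np, cv2, pickle
from bench import ctrl
def grab(n,f):
    s=ctrl.observe(); c=ctrl.camera(n); pickle.dump((s,c),open(f'pics/{f}.pkl','wb')); cv2.imwrite(f'pics/{f}.png',c['img'][...,::-1]); return s,c
def ld(f): return pickle.load(open(f'pics/{f}.pkl','rb'))
def ray(s,c,u,v):
    f=240/np.tan(np.radians(c['fov_y']/2)); d=np.array([(u-c['cx'])/f,(v-c['cy'])/f,1])
    if 'R' in c and c['R'] is not None: R=np.array(c['R']); return -R.T@np.array(c['t']),R.T@d
    w,x,y,z=s['tool_rot']; from scipy.spatial.transform import Rotation as Ro
    T=np.eye(4);T[:3,:3]=Ro.from_quat([x,y,z,w]).as_matrix();T[:3,3]=s['position'];T=T@np.array(c['hand_eye'])
    return T[:3,3],T[:3,:3]@d
def onz(s,c,u,v,z):
    o,d=ray(s,c,u,v); return o+d*(z-o[2])/d[2]
def proj(c,X):
    f=240/np.tan(np.radians(c['fov_y']/2)); p=np.array(c['R'])@X+np.array(c['t']); return f*p[0]/p[2]+c['cx'],f*p[1]/p[2]+c['cy']
E
python3 - <<'E'
from h import *
for n in('top','side'):
    s,c=grab(n,n+'0'); print(s,{k:v for k,v in c.items() if k!='img'})
E
```

```text
pics
{'time_s': 0.0, 'qpos': array([-1.33043950e+00,  3.13400994e-01,  1.49843714e+00, -1.31914781e-05,
        1.33099826e+00, -2.23396464e-01]), 'dq': array([-5.62096906e-05, -2.75987194e-03,  9.19016646e-04,  7.10517577e-04,
       -5.38214134e-04, -9.05194675e-06]), 'joint_efforts': array([-1.19742592e-03, -4.12259495e+01, -2.59749860e+01, -3.01892960e-04,
        4.04890714e-03,  2.88030753e-05]), 'position': array([ 0.23476478, -0.46931117,  0.24176012]), 'tool_rot': array([-4.31415633e-04,  8.50679248e-01, -5.25684726e-01, -4.47932668e-04]), 'force': array([ 0.14980135, -0.05829883,  0.1195244 ]), 'moment': array([ 0.01736988,  0.00115807, -0.03111162]), 'finger_gap': 1.0024978054809115} {'fov_y': 48.3169051197228, 'cx': 316.5301119112136, 'cy': 248.23105652573696, 'R': array([[-0.01656993, -0.99967242,  0.01950638],
       [-0.98817418,  0.01339879, -0.15274899],
       [ 0.15243759, -0.02180674, -0.98807249]]), 't': array([-0.08081806,  0.54919516,  0.88115645])}
{'time_s': 0.05, 'qpos': array([-1.33040724e+00,  3.13467026e-01,  1.49841788e+00,  1.40152837e-05,
        1.33096658e+00, -2.23416785e-01]), 'dq': array([-0.00058071, -0.00104204, -0.00025624, -0.00090799, -0.00050412,
       -0.0031039 ]), 'joint_efforts': array([ 3.45442197e-03, -4.13355374e+01, -2.60473269e+01, -1.22834308e-04,
        2.93121484e-03,  9.21229599e-07]), 'position': array([ 0.2347904 , -0.46931922,  0.24173357]), 'tool_rot': array([-4.46125704e-04,  8.50691361e-01, -5.25665114e-01, -4.44054571e-04]), 'force': array([ 0.0889925 , -0.13404007,  0.00202286]), 'moment': array([-0.02725056,  0.00258422,  0.02158215]), 'finger_gap': 0.9991615304133675} {'fov_y': 44.61965546121423, 'cx': 314.83806730499344, 'cy': 236.82988727938488, 'R': array([[ 0.98365294, -0.17986423, -0.00870352],
       [-0.10417034, -0.52893777, -0.84224306],
       [ 0.14688578,  0.82938151, -0.53902771]]), 't': array([-0.54862054,  0.0811162 ,  1.02867003])}
```

View pics/top0.png

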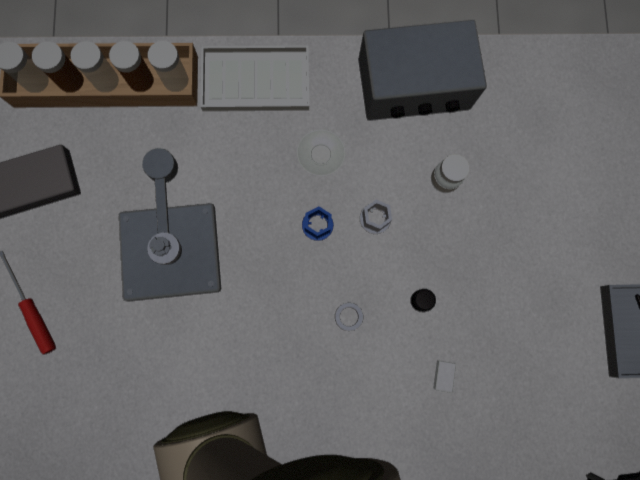

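View pics/side0.png

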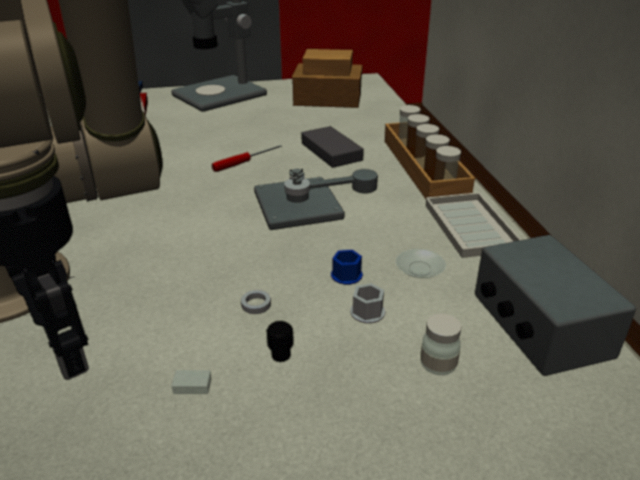

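Top view candidates: bare aluminium hex nut at (376,217), blue look-alike (318,223), plain ring/collar (349,317). The aluminium hexagon is the one I want. The stud is at about (163,247), with the arm going up the picture. Next is a close crop of both.

Run:
```python
from h import *
s,c=ld('top0'); s2,c2=ld('side0')
a=cv2.resize(c['img'][190:245,345:410],None,fx=6,fy=6,interpolation=cv2.INTER_CUBIC)
b=cv2.resize(c['img'][220:275,130:195],None,fx=6,fy=6,interpolation=cv2.INTER_CUBIC)
m=np.hstack([a,b]); m=np.clip(m*1.4,0,255).astype(np.uint8); cv2.imwrite('pics/crop0.png',m[...,::-1])
print('nut top',onz(s,c,376,217,.04),'blue',onz(s,c,318,223,.04),'eye',onz(s,c,164,248,.056),'coll',onz(s,c,349,317,.01),'eyep',onz(s,c,424,300,.05),'jar',onz(s,c,453,166,.075),'dish',onz(s,c,321,153,.01),'lamp',onz(s,c,159,164,.05))
print('side nut',onz(s2,c2,369,293,.04),'eye',onz(s2,c2,296,186,.056))
```

```text
nut top [ 0.60233699 -0.19430246  0.04      ] blue [ 0.59290253 -0.09245836  0.04      ] eye [0.54980509 0.16947597 0.056     ] coll [ 0.43000061 -0.14483779  0.01      ] eyep [ 0.45556905 -0.26967141  0.05      ] jar [ 0.68256854 -0.32495927  0.075     ] dish [ 0.73022479 -0.10098277  0.01      ] lamp [0.69937962 0.18371779 0.05      ]
side nut [ 0.60929505 -0.19940623  0.04      ] eye [0.5470117  0.15480301 0.056     ]
```

View pics/crop0.png

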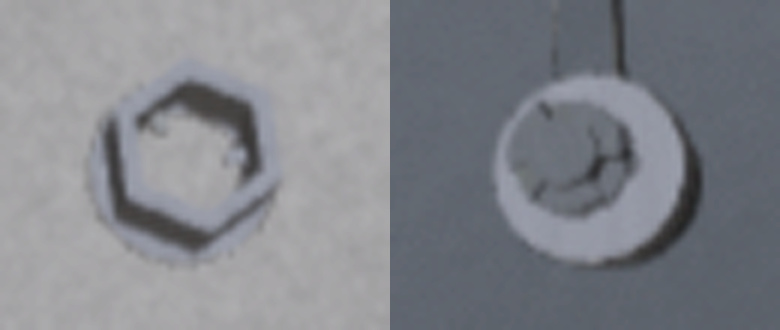

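The crop confirms a hexagonal aluminium nut with bore lugs (left), and the stud crown sitting on the eye (right). Next I get the hand-eye and fly above the nut.

Run:
```python
from h import *
s,c=grab('wrist','w0'); print({k:v for k,v in c.items() if k!='img'})
```

```text
{'fov_y': 63.82097826293292, 'cx': 310.3305008871665, 'cy': 235.80891534237327, 'hand_eye': array([[ 9.99999611e-01,  7.82548194e-04,  4.07006079e-04,
        -1.09762849e-03],
       [-8.72905283e-04,  9.44286488e-01,  3.29123483e-01,
        -8.45743256e-02],
       [-1.26775353e-04, -3.29123710e-01,  9.44286803e-01,
        -1.31023008e-01],
       [ 0.00000000e+00,  0.00000000e+00,  0.00000000e+00,
         1.00000000e+00]])}
```

Emit:
jog_arm([
  [0,0,0,33,25,0,85],
  [0,0,0,33,25,0,85],
  [0,0,0,33,25,0,85],
  [0,0,0,33,25,0,85],
  [0,0,0,33,25,0,85],
  [0,0,0,33,25,0,85],
  [0,0,0,33,25,0,85],
  [0,0,0,33,25,0,85],
  [0,0,-0.15,33,25,0,85],
  [0,0,-0.15,33,25,0,85],
  [0,0,-0.15,20,20,0,85],
  [0,0,0,0,0,0,85],
  [0,0,0,0,0,0,85],
])

```text
time_s: 1.78
position: [0.5844, -0.2, 0.2421]
tool_rot: [0.0, 0.713, -0.702, -0.0]
force: [-0.1, 0.6, -0.7]
finger_gap: 0.996
```

Run:
```python
from h import *
s,c=grab('wrist','w1')
```

```text
(no output)
```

View pics/w1.png

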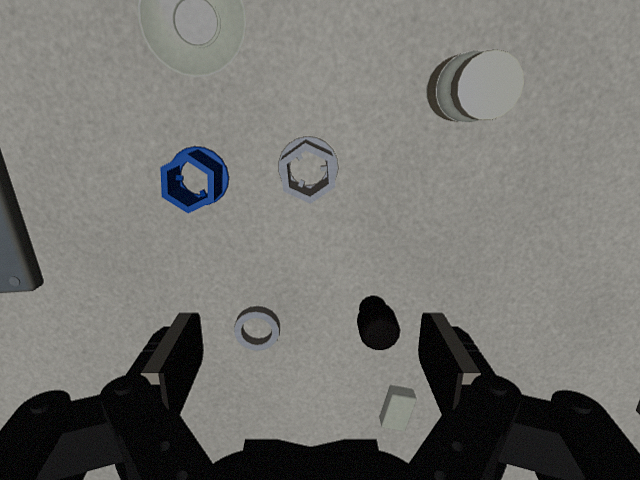

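Wrist view: nut at (308,168), corners pointing up and down in the picture. Blue look-alike (190,180), collar (257,330), eyepiece (378,325), jar (490,85). Now the same crop enlarged, to measure centre and angle.

Run:
```python
from h import *
s,c=ld('w1'); im=c['img'][125:215,265:355].astype(int)
d=im[...,2]-im[...,0]; print(np.percentile(d,[5,50,80,90,95]))
a=cv2.resize(np.clip(im*1.3,0,255).astype(np.uint8),None,fx=6,fy=6,interpolation=cv2.INTER_CUBIC)
cv2.imwrite('pics/crop1.png',a[...,::-1])
m=(d>np.percentile(d,50)+6).astype(np.uint8)*255
n,l,st,ce=cv2.connectedComponentsWithStats(m); i=1+np.argmax(st[1:,4]); print(st[i],ce[i])
```

```text
[-9. -6.  1. 12. 13.]
[  14   12   59   67 1554] [43.17052767 41.45045045]
```

View pics/crop1.png

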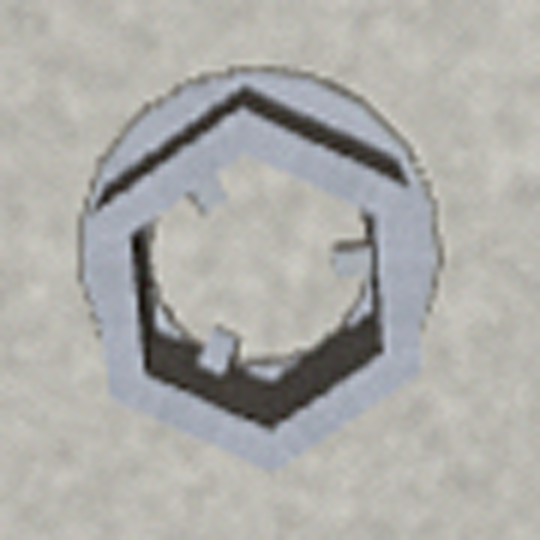

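```bash
cat > hexfit.py <<'E'
from h import *
def hexfit(s,c,P,off,k,z):
    X=np.array([onz(s,c,off[0]+(u+.5)/k-.5,off[1]+(v+.5)/k-.5,z)[:2] for u,v in P])
    ctr=X.mean(0); r=X-ctr; a=np.degrees(np.arctan2(r[:,1],r[:,0])); t=np.angle(np.exp(1j*np.radians(6*a)).mean(),deg=True)/6
    return ctr,np.linalg.norm(r,axis=1)*1000,a,t
E
python3 - <<'E'
from hexfit import *
s,c=ld('w1'); print(s['position'],s['qpos'])
print(hexfit(s,c,[(247,105),(408,185),(420,365),(272,470),(110,395),(97,207)],(265,125),6,.04))
print(hexfit(s,c,[(132,232),(246,157),(372,212),(380,350),(272,428),(147,370)],(265,125),6,.04))
print('flange c',onz(s,c,265+260/6,125+250/6,.005))
E
```

```text
[ 0.58435323 -0.20003886  0.24208906] [-5.19132295e-01  5.22092396e-01  1.19193283e+00 -2.90957661e-04
  1.42810234e+00  1.03614899e+00]
(array([ 0.60988537, -0.19668839]), array([26.15372734, 25.98811385, 25.88949085, 26.75164941, 26.7312683 ,
       25.96395637]), array([   4.50496042,  -53.81497247, -114.03265148, -175.04811992,
        126.07146711,   63.66396918]), np.float64(5.22480632416911))
(array([ 0.60950782, -0.19657896]), array([20.04242055, 19.36120341, 19.96613883, 19.58158824, 20.04905189,
       19.79515265]), array([  65.11689425,    5.91870236,  -53.65391371, -114.27627337,
       -173.36551087,  125.7269975 ]), np.float64(5.911165552355844))
flange c [ 0.60972964 -0.19703367  0.005     ]
```

Nut at (0.6097, −0.1967), flats at −84.4°. Yaw = q1−q6. I turn +0.082 rad, descend to TCP z ≈ 0.017 and grip across the flats.

Emit:
jog_arm([
  [0,0,0.041,12.7,1.6,-20,62],
  [0,0,0.041,12.7,1.7,-30,62],
  [0,0,0,0,0,-30,62],
  [0,0,0,0,0,-30,62],
  [0,0,0,0,0,-30,62],
  [0,0,0,0,0,-25,62],
  [0,0,0,0,0,-20,62],
  [0,0,0,0,0,-20,62],
  [0,0,0,0,0,-10,62],
  [0,0,0,0,0,-10,62],
  [0,0,0,0,0,0,62],
])

```text
time_s: 3.2
position: [0.6101, -0.1962, 0.0169]
tool_rot: [0.0, 0.74, -0.672, -0.0]
force: [0.4, 0.8, -0.5]
finger_gap: 0.727
```

Emit:
jog_arm([
  [0,0,0,0,0,0,50],
  [0,0,0,0,0,0,40],
  [0,0,0,0,0,0,40],
  [0,0,0,0,0,0,40],
  [0,0,0,0,0,0,40],
  [0,0,0,0,0,0,40],
])

```text
time_s: 3.95
position: [0.6107, -0.1964, 0.0182]
tool_rot: [-0.0, 0.74, -0.672, 0.001]
force: [-0.7, 0.1, 5.1]
finger_gap: 0.53
```

Emit:
jog_arm([
  [0,0,0,0,0,10,40],
  [0,0,0,0,0,30,40],
  [0,0,0,0,0,40,40],
  [0,0,0,0,0,40,40],
  [0,0,0,-7,20,40,40],
  [0,0,0,-10,30,38,40],
  [0,0,0,-10,40,20,40],
  [0,0,0,-10,40,20,40],
  [0,0,0,-10,40,0,40],
  [0,0,0,-10,40,0,40],
  [0,0,0,-10,40,0,40],
  [0,0,0,-10,40,0,40],
  [0,0,0,-10,40,0,40],
  [0,0,0,-10,20,0,40],
  [0,0,0,-10,9,0,40],
  [0,0,0,0,0,0,40],
  [0,0,0,0,0,0,40],
  [0,0,0,0,0,0,40],
])

```text
time_s: 6.2
position: [0.5036, 0.162, 0.2552]
tool_rot: [0.0, 0.74, -0.673, 0.0]
force: [-0.6, 0.7, -0.9]
finger_gap: 0.529
```

Run:
```python
from h import *
s,c=grab('wrist','w2'); print(s['position'],s['qpos'],s['force'],s['moment'])
```

```text
[0.50359174 0.1620363  0.25524168] [ 8.96982715e-02  3.12532955e-01  1.46403915e+00 -1.08198189e-04
  1.36506779e+00  1.56581835e+00] [-0.63894229  0.71647242 -0.89611319] [-0.01811779  0.04310477  0.04391189]
```

View pics/w2.png

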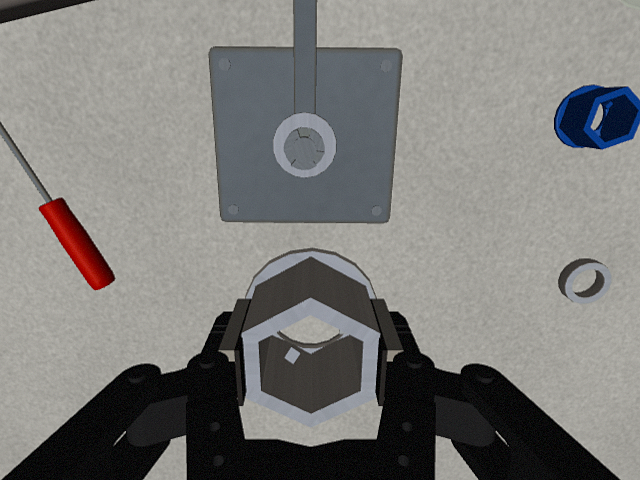

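Wrist view 2: nut held between the pads, top hexagon centred near (310,362). Stud eye near (304,145) with crown marks visible. I'll measure the eye and nut, with one enlarged crop of both.

Run:
```python
from hexfit import *
s,c=ld('w2'); im=c['img']
a=im[105:185,265:345]; g=cv2.resize(a,None,fx=7,fy=7,interpolation=cv2.INTER_CUBIC)
b=cv2.resize(im[290:435,235:385],None,fx=1.6,fy=3.862,interpolation=cv2.INTER_CUBIC); b=cv2.resize(b,(240,560))
cv2.imwrite('pics/crop2.png',np.clip(np.hstack([g,b])*1.2,0,255).astype(np.uint8)[...,::-1])
# eye outer ellipse
gray=a.astype(int); m=((gray[...,2]>150)).astype(np.uint8)*255
print('lev',gray[40,10],gray[40,14],gray[50,40])
up=cv2.resize(cv2.GaussianBlur(a[...,2],(0,0),.6),None,fx=4,fy=4,interpolation=cv2.INTER_CUBIC)
t=(int(a[5,5,2])+int(a[..., 2].max()))//2; _,m=cv2.threshold(up,t,255,0)
cs,_=cv2.findContours(m,0,1); k=max(cs,key=cv2.contourArea); e=cv2.fitEllipse(cv2.convexHull(k)); print(t,e)
u,v=265+(e[0][0]+.5)/4-.5,105+(e[0][1]+.5)/4-.5
print('eye',onz(s,c,u,v,.056), 'diam', e[1][0]/4)
P=[(310,298),(377,331),(374,401),(310,426),(246,401),(243,331)]
z=s['position'][2]+.022; r=hexfit(s,c,P,(0,0),1,z); print(r, (r[0]-s['position'][:2])*1000)
```

```text
lev [157 161 170] [151 158 167] [103 110 113]
143 ((157.85678100585938, 160.38336181640625), (250.41848754882812, 255.60516357421875), 169.1339111328125)
eye [0.55277202 0.17274233 0.056     ] diam 62.60462188720703
(array([0.50254851, 0.16284226]), array([26.27275197, 26.11809437, 26.76050584, 25.68806182, 26.76073008,
       26.11487988]), array([   5.46142132,  -51.76681477, -117.16454733, -174.54212983,
        128.08807454,   62.69409298]), np.float64(5.461653803344785)) [-1.04322795  0.80595941]
```

View pics/crop2.png

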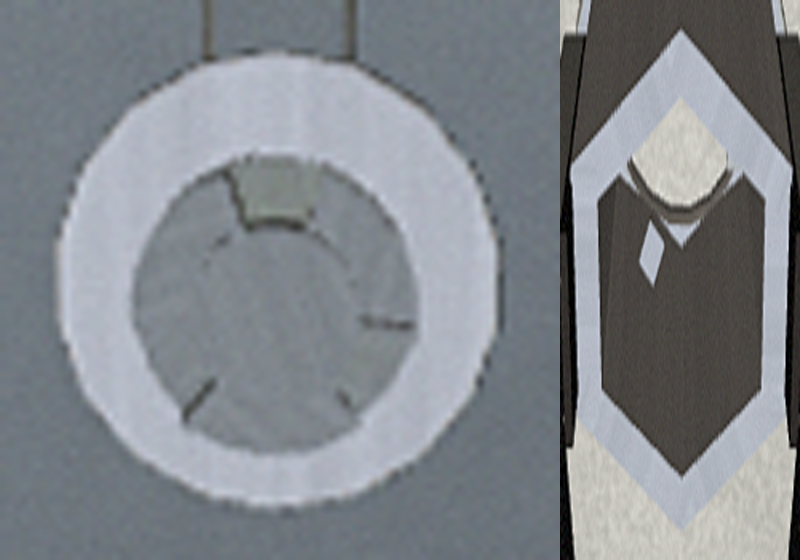

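The crop shows the crown with radial edges (shoulders) at image angles about 112°, −10° and 232°, and a pale gap from 72° to 112°. In world angles the gaps are centred near 2° mod 120, and the nut's lugs sit at yaw+120°. So at tool yaw ≈ −3° the lugs are near the gaps, with q6 range left for clockwise turning. I'll turn there beside the stud and measure again close up.

Emit:
jog_arm([
  [0,0,0.142,5,-4.4,0,40],
  [0,0,0.142,5,-4.4,0,40],
  [0,0,0.142,5,-4.4,0,40],
  [0,0,0.142,5,-4.4,0,40],
  [0,0,0.142,5,-4.4,-10,40],
  [0,0,0.142,5,-4.4,-15,40],
  [0,0,0.142,5,-4.4,-20,40],
  [0,0,0.142,5,-4.4,-20,40],
  [0,0,0.142,5,-4.4,-20,40],
  [0,0,0.142,4.4,-4.4,-20,40],
  [0,0,0,0,0,-20,40],
  [0,0,0,0,0,-12,40],
  [0,0,0,0,0,0,40],
  [0,0,0,0,0,0,40],
  [0,0,0,0,0,0,40],
])

```text
time_s: 8.12
position: [0.553, 0.1188, 0.119]
tool_rot: [-0.0, 1.0, -0.027, 0.001]
force: [-0.4, -0.1, -1.7]
finger_gap: 0.531
```

Run:
```python
from h import *
s,c=grab('wrist','w3'); print(s['position'],s['qpos'],s['tool_rot'],s['force'],s['moment'])
```

```text
[0.55295452 0.11878878 0.11902457] [4.49589264e-03 5.21891836e-01 1.52979597e+00 7.22669350e-06
 1.08865380e+00 5.94672750e-02] [-2.32026502e-05  9.99622051e-01 -2.74838980e-02  6.25100612e-04] [-0.42954273 -0.12635229 -1.65790081] [-0.09257856 -0.0114734   0.01057112]
```

View pics/w3.png

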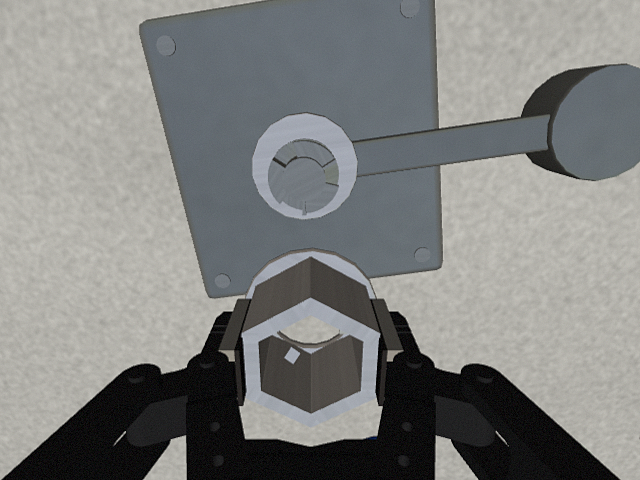

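Run:
```python
from hexfit import *
s,c=ld('w3'); im=c['img']
a=im[105:230,240:370]; g=cv2.resize(a,None,fx=4.7,fy=4.7,interpolation=cv2.INTER_CUBIC)
cv2.imwrite('pics/crop3.png',np.clip(g*1.2,0,255).astype(np.uint8)[...,::-1])
up=cv2.resize(cv2.GaussianBlur(a[...,2],(0,0),.6),None,fx=4,fy=4,interpolation=cv2.INTER_CUBIC)
t=(int(a[5,5,2])+int(np.percentile(a[..., 2],95)))//2; _,m=cv2.threshold(up,t,255,0)
cs,_=cv2.findContours(m,0,1); k=max(cs,key=cv2.contourArea); e=cv2.fitEllipse(cv2.convexHull(k)); print(t,e)
u,v=240+(e[0][0]+.5)/4-.5,105+(e[0][1]+.5)/4-.5
E=onz(s,c,u,v,.056); print('eye',u,v,E,'at +-5mm', onz(s,c,u,v,.061))
P=[(310,298),(377,331),(374,401),(310,426),(246,401),(243,331)]
z=s['position'][2]+.022; r=hexfit(s,c,P,(0,0),1,z); print(r[0], 'move',(E[:2]-r[0])*1000, 'tcp->eye',(E-s['position'])[:2]*1000)
```

```text
147 ((257.69342041015625, 245.46600341796875), (419.5719299316406, 422.6797180175781), 145.9724884033203)
eye 304.04835510253906 165.9915008544922 [0.55204406 0.17409234 0.056     ] at +-5mm [0.55216164 0.17487423 0.061     ]
[0.55202465 0.11938326] move [1.94118548e-02 5.47090734e+01] tcp->eye [-0.91045569 55.30355708]
```

View pics/crop3.png

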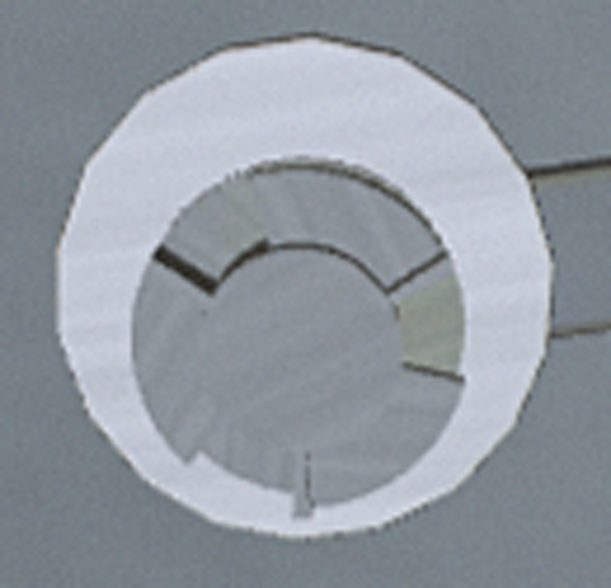

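Run:
```python
from h import *
from scipy.spatial.transform import Rotation as Ro
for f in('w2','w3'):
    s,c=ld(f); w,x,y,z=s['tool_rot']; R=Ro.from_quat([x,y,z,w]).as_matrix(); print(f,s['tool_rot'],R[:,2])
    H=np.array(c['hand_eye']); F=240/np.tan(np.radians(c['fov_y']/2))
    C=[]
    for u,v in [(310,298),(377,331),(374,401),(310,426),(246,401),(243,331)]:
        d=H[:3,:3]@[(u-c['cx'])/F,(v-c['cy'])/F,1]; o=H[:3,3]; C.append(o+d*(-.022-o[2])/d[2])
    print(np.mean(C,0)*1000)
# pixel difference of nut region between frames
a=ld('w2')[1]['img'][290:435,235:385].astype(float).mean(2);b=ld('w3')[1]['img'][290:435,235:385].astype(float).mean(2)
print(cv2.phaseCorrelate(a,b))
s,c=ld('w3'); sc=4.7
def W(u,v,z): return onz(s,c,240+u/sc,105+v/sc,z)[:2]
ctr=W(0,0,.0)*0+onz(s,c,304.05,165.99,.056)[:2]
for n,u,v,z in [('R acw',440,255,.081),('R cw',465,380,.081),('L acw',158,258,.081),('L cw',238,180,.081),('B cw',195,460,.081),('B acw',297,490,.081),('L acw in',213,290,.081),('R acw in',388,290,.081),('R cw in',403,365,.081)]:
    d=W(u,v,z)-ctr; print(n,np.round(np.hypot(*d)*1000,1),np.round(np.degrees(np.arctan2(d[1],d[0])),1))
# crown disc outline centre
q=np.array([W(u,v,.0813) for u,v in [(133,335),(465,340),(150,415),(440,430),(300,508),(380,485)]])
A=np.c_[2*q,np.ones(6)]; x=np.linalg.lstsq(A,(q**2).sum(1),rcond=None)[0]; print('crown',x[:2],np.sqrt(x[2]+x[:2]@x[:2]),'eye',ctr)
```

```text
w2 [ 5.32215795e-05  7.39782697e-01 -6.72845865e-01  2.30197275e-05] [-3.75606471e-05 -1.09722264e-04 -9.99999993e-01]
[ -0.89898767   0.96327582 -22.        ]
w3 [-2.32026502e-05  9.99622051e-01 -2.74838980e-02  6.25100612e-04] [ 1.25100411e-03  1.20273586e-05 -9.99999217e-01]
[ -0.93744174  -0.54311031 -22.        ]
((-0.023491799038737327, -0.059642299509548025), 0.8840159111044059)
R acw 14.9 24.3
R cw 16.6 -20.2
L acw 14.4 149.8
L cw 14.6 108.2
B cw 16.0 -131.2
B acw 15.6 -93.5
L acw in 8.6 152.0
R acw in 9.2 20.1
R cw in 10.5 -22.1
crown [0.55208816 0.17241913] 0.01557241702837915 eye [0.55204493 0.17409304]
```

Run:
```python
from h import *
for f in('w0','w1','w2','w3'):
  try: print(f,np.round(ld(f)[1]['hand_eye'][:3,3]*1000,2),ld(f)[1]['cx'],ld(f)[1]['cy'],np.round(np.array(ld(f)[1]['hand_eye'])[:3,:3][1:,2],5))
  except Exception as e: print(e)
for i in range(3):
  s,c=grab('wrist','x%d'%i); print(s['position'],np.round(c['hand_eye'][:3,3]*1000,2),c['cx'],c['cy'],np.round(np.array(c['hand_eye'])[1:3,2],5))
```

```text
w0 [  -1.1   -84.57 -131.02] 310.3305008871665 235.80891534237327 [0.32912 0.94429]
w1 [  -0.82  -84.14 -131.02] 310.3305008871665 235.80891534237327 [0.32906 0.94431]
w2 [  -0.88  -84.21 -131.02] 310.3305008871665 235.80891534237327 [0.32907 0.9443 ]
w3 [  -0.9   -85.73 -131.03] 310.3305008871665 235.80891534237327 [0.32917 0.94427]
[0.5528988  0.11878689 0.11889769] [  -0.9   -85.73 -131.03] 310.3305008871665 235.80891534237327 [0.32917 0.94427]
[0.55283581 0.11875944 0.11879683] [  -0.9   -85.73 -131.02] 310.3305008871665 235.80891534237327 [0.32917 0.94427]
[0.55277707 0.11876885 0.1186735 ] [  -0.89  -85.73 -131.02] 310.3305008871665 235.80891534237327 [0.32917 0.94427]
```

The calibration carries a bias fixed in the world frame, about (−0.75, +0.77) mm. With it removed, the nut sits centred in the hand and the stud is at (0.5528, 0.1720). TCP target is (0.553, 0.172), yaw +0.1 rad. I move over and descend to just above the stud's top.

Emit:
jog_arm([
  [0,0,0.05,0,12,0,40],
  [0,0,0.05,0,20,0,40],
  [0,0,0,0.2,16,0,40],
  [0,0,0,0,5.4,0,40],
  [0,0,0,0,0,0,40],
  [0,0,0,0,0,-5,40],
  [0,0,0,0,0,-5,40],
  [0,0,0,0,0,-3,40],
  [0,0,0,0,0,0,40],
])

```text
time_s: 9.45
position: [0.5528, 0.172, 0.105]
tool_rot: [0.0, 1.0, 0.022, -0.0]
force: [-0.1, -0.0, -2.2]
finger_gap: 0.531
```

Emit:
jog_arm([
  [0,0,0,0,0,-2,40],
  [0,0,0,0,0,-2,40],
  [0,0,0,0,0,-2,40],
  [0,0,0,0,0,0,40],
])

```text
time_s: 9.95
position: [0.5528, 0.1722, 0.0991]
tool_rot: [0.0, 1.0, 0.023, -0.0]
force: [-0.2, 0.3, -0.4]
finger_gap: 0.529
```

Below the shoulder tops without contact, so the bore is over the stud. Continuing down.

Emit:
jog_arm([
  [0,0,0,0,0,-2,40],
  [0,0,0,0,0,-2,40],
  [0,0,0,0,0,-2,40],
  [0,0,0,0,0,0,40],
])

```text
time_s: 10.45
position: [0.5528, 0.1721, 0.0931]
tool_rot: [0.0, 1.0, 0.022, -0.0]
force: [-0.4, -0.3, -1.6]
finger_gap: 0.53
```

Emit:
jog_arm([
  [0,0,0,0,0,-2,40],
  [0,0,0,0,0,-2,40],
  [0,0,0,0,0,-1,40],
  [0,0,0,0,0,0,40],
])

```text
time_s: 10.95
position: [0.5528, 0.1721, 0.0882]
tool_rot: [0.0, 1.0, 0.022, -0.0]
force: [0.4, 0.6, -1.5]
finger_gap: 0.53
```

Emit:
jog_arm([
  [0,0,0,0,0,-1,40],
  [0,0,0,0,0,-1,40],
  [0,0,0,0,0,-1,40],
  [0,0,0,0,0,-1,40],
  [0,0,0,0,0,0,40],
])

```text
time_s: 11.58
position: [0.5528, 0.1721, 0.0842]
tool_rot: [0.0, 1.0, 0.022, -0.0]
force: [0.2, 0.3, -1.1]
finger_gap: 0.527
```

At about 10 mm with no contact, the lugs have entered the gaps. Continuing gently to the floor.

Emit:
jog_arm([
  [0,0,0,0,0,-1,40],
  [0,0,0,0,0,-1,40],
  [0,0,0,0,0,-1,40],
  [0,0,0,0,0,-1,40],
  [0,0,0,0,0,0,40],
])

```text
time_s: 12.2
position: [0.5528, 0.1722, 0.0802]
tool_rot: [-0.0, 1.0, 0.022, -0.0]
force: [0.5, -0.8, -0.9]
finger_gap: 0.527
```

Emit:
jog_arm([
  [0,0,0,0,0,-0.7,40],
  [0,0,0,0,0,-0.7,40],
  [0,0,0,0,0,0,40],
])

```text
time_s: 12.58
position: [0.5529, 0.1722, 0.0789]
tool_rot: [-0.0, 1.0, 0.022, 0.0]
force: [-0.3, 0.8, -0.0]
finger_gap: 0.531
```

At 4.7 mm, no force yet. Start clockwise turning, sinking 3.8 mm/rad.

Emit:
jog_arm([
  [0,0,-0.06,0,0,-0.25,40],
  [0,0,-0.06,0,0,-0.25,40],
  [0,0,-0.06,0,0,-0.25,40],
  [0,0,0,0,0,0,40],
])

```text
time_s: 13.08
position: [0.5529, 0.1722, 0.0782]
tool_rot: [-0.0, 0.998, -0.067, 0.0]
force: [-0.4, 0.1, -1.0]
finger_gap: 0.532
```

```bash
python3 -c "
from h import *
s=ctrl.observe();print(s['position'],s['force'],s['moment'],s['qpos'][5])"
```

```text
[0.55290935 0.17217359 0.07821936] [-0.37272172  0.10780884 -1.01662583] [-0.01399084 -0.0294502  -0.02911066] 0.2341149709044662
```

Emit:
jog_arm([
  [0,0,-0.08,0,0,-0.3,40],
  [0,0,-0.08,0,0,-0.3,40],
  [0,0,-0.08,0,0,-0.3,40],
  [0,0,0,0,0,0,40],
])

```text
time_s: 13.58
position: [0.5529, 0.1722, 0.0773]
tool_rot: [-0.0, 0.983, -0.186, 0.0]
force: [-0.5, 0.6, -0.3]
finger_gap: 0.529
```

Emit:
jog_arm([
  [0,0,-0.08,0,0,-0.3,40],
  [0,0,-0.08,0,0,-0.3,40],
  [0,0,-0.08,0,0,-0.3,40],
  [0,0,0,0,0,0,40],
])

```text
time_s: 14.08
position: [0.5529, 0.1722, 0.0764]
tool_rot: [-0.0, 0.953, -0.301, 0.0]
force: [0.1, 0.3, -0.5]
finger_gap: 0.525
```

```bash
python3 -c "
from h import *
s=ctrl.observe();print(s['position'],s['force'],s['moment'],s['qpos'][5])"
```

```text
[0.55289663 0.172171   0.07639689] [ 0.08055178  0.34916182 -0.51412547] [-0.0240016  -0.04134024  0.02596288] 0.7119535641799961
```

Emit:
jog_arm([
  [0,0,-0.08,0,0,-0.3,40],
  [0,0,-0.08,0,0,-0.3,40],
  [0,0,-0.08,0,0,-0.3,40],
  [0,0,0,0,0,0,40],
])

```text
time_s: 14.58
position: [0.5529, 0.1721, 0.0755]
tool_rot: [-0.0, 0.911, -0.413, 0.0]
force: [0.1, 0.3, -0.1]
finger_gap: 0.527
```

Emit:
jog_arm([
  [0,0,-0.08,0,0,-0.3,40],
  [0,0,-0.08,0,0,-0.3,40],
  [0,0,0,0,0,0,40],
])

```text
time_s: 14.95
position: [0.5529, 0.1721, 0.0749]
tool_rot: [-0.0, 0.875, -0.484, 0.0]
force: [0.4, -0.2, 0.5]
finger_gap: 0.532
```

```bash
python3 -c "
from h import *
s=ctrl.observe();print(s['position'],s['force'],s['moment'],s['qpos'][5])"
```

```text
[0.55290671 0.17213749 0.07489317] [ 0.41196863 -0.16667483  0.48037452] [-0.03405003 -0.05108498  0.02136074] 1.1111816378269268
```

Emit:
jog_arm([
  [0,0,-0.06,0,0,-0.25,40],
  [0,0,-0.06,0,0,-0.25,40],
  [0,0,0,0,0,0,40],
])

```text
time_s: 15.32
position: [0.5529, 0.1721, 0.0744]
tool_rot: [-0.0, 0.844, -0.536, 0.0]
force: [0.9, -0.8, 0.6]
finger_gap: 0.53
```

Emit:
jog_arm([
  [0,0,-0.06,0,0,-0.3,40],
  [0,0,-0.06,0,0,-0.3,40],
  [0,0,0,0,0,0,40],
])

```text
time_s: 15.7
position: [0.5532, 0.1722, 0.0741]
tool_rot: [-0.0, 0.81, -0.586, 0.0]
force: [0.1, -0.6, 3.3]
finger_gap: 0.53
```

```bash
python3 -c "
from h import *
s=ctrl.observe();print(s['position'],s['force'],s['moment'],s['qpos'][5])"
```

```text
[0.55317741 0.17216381 0.07414581] [ 0.08497193 -0.62635209  3.31262107] [-0.0286627  -0.11921491 -0.02744656] 1.3514904999218944
```

Emit:
jog_arm([
  [0,0,-0.04,0,0,0,40],
  [0,0,-0.04,0,0,0,40],
  [0,0,0,0,0,0,40],
])

```text
time_s: 16.08
position: [0.5532, 0.1721, 0.0741]
tool_rot: [-0.0, 0.786, -0.618, 0.0]
force: [0.6, -0.6, 3.8]
finger_gap: 0.532
```

```bash
python3 -c "
from h import *
s=ctrl.observe();print(s['position'],s['force'],s['moment'],s['qpos'][5])
grab('side','s4')
c=cv2.imread('pics/s4.png');cv2.imwrite('pics/s4c.png',cv2.resize(c[130:230,240:360],None,fx=5,fy=5,interpolation=2))"
```

```text
[0.55315909 0.17212816 0.07413626] [ 0.62744593 -0.60290645  3.77108518] [-0.1283089  -0.09955703 -0.02969191] 1.4318477860352032
```

View pics/s4c.png

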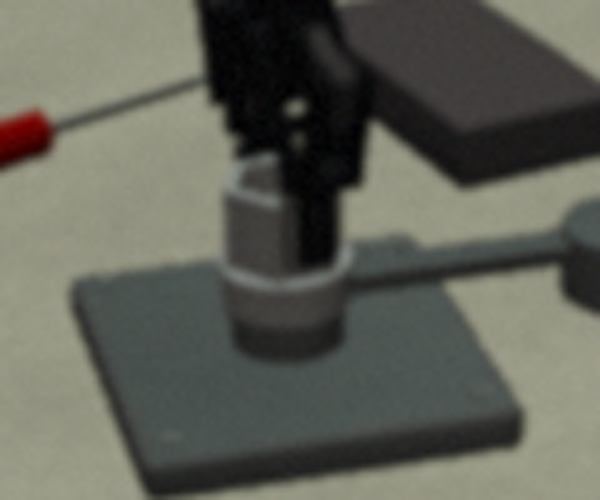

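It no longer sinks when turned (force 3.8 N, no torque) and the picture shows the flange on the eye, so it is seated. Releasing, then straight up.

Emit:
jog_arm([
  [0,0,0,0,0,0,46],
  [0,0,0,0,0,0,50],
  [0,0,0,0,0,0,56],
  [0,0,0,0,0,0,64],
  [0,0,0,0,0,0,64],
  [0,0,0,0,0,5,64],
  [0,0,0,0,0,15,64],
  [0,0,0,0,0,25,64],
  [0,0,0,0,0,35,64],
  [0,0,0,-8,0,40,64],
  [0,0,0,-10,0,40,64],
  [0,0,0,-10,0,20,64],
  [0,0,0,-10,0,0,64],
  [0,0,0,0,0,0,64],
  [0,0,0,0,0,0,64],
])

```text
time_s: 18.0
position: [0.5146, 0.1721, 0.2525]
tool_rot: [0.001, 0.785, -0.619, -0.001]
force: [-0.4, 0.2, 0.6]
finger_gap: 0.751
```

```bash
python3 -c "
from h import *
s,c=grab('wrist','w5'); print(s['position'],s['force'],s['qpos'])
s2,c2=grab('side','s5'); grab('top','t5')
a=cv2.imread('pics/s5.png')[150:225,250:350];a=cv2.resize(a,(400,300),interpolation=2)
b=cv2.resize(cv2.imread('pics/w5.png'),(400,300),interpolation=3)
cv2.imwrite('pics/f5.png',np.hstack([a,b]))"
```

```text
[0.51464128 0.17206115 0.25247859] [-0.36907807  0.24866737  0.56279706] [1.06649396e-01 3.45903147e-01 1.42550117e+00 5.71024379e-06
 1.37236523e+00 1.44175350e+00]
```

View pics/f5.png

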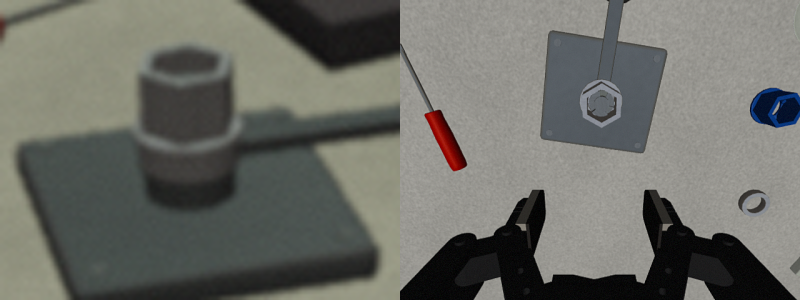

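```bash
python3 -c "
from h import *
a=ld('top0')[1]['img'].astype(int);b=ld('t5')[1]['img'].astype(int);d=np.abs(a-b).max(2)
for n,u,v in [('eyepiece',424,300),('collar',349,317),('jar',453,170),('dish',321,153),('block',445,376),('blue',318,223)]: print(n,np.percentile(d[v-14:v+14,u-14:u+14],95))
print(ctrl.sign_off())"
```

```text
eyepiece 6.0
collar 4.0
jar 4.0
dish 4.0
block 4.0
blue 4.0
the job is handed in; nothing more can be done
None
```

The nut is threaded down onto the eye of the lamp arm, released, and the job is handed in at about 18 s of the 58 s allowed.

- **Start of the thread:** I read the gaps from the wrist pictures and pre-turned the nut to match. It went straight in to about 4.7 mm above the seat with no contact force, so no backing-off was needed.
- **Screwing down:** I turned it about 80° clockwise. It stopped sinking on contact at 3.3 N upward, and a further 0.08 rad of turning gave no more sinking, 3.8 N and almost no torque. The highest force I read was 5.1 N, while gripping the nut on the bench. Forces were read only between moves.
- **Final checks:** By the tool height compared with the grasp, the nut's bottom is about 0.1 mm from the seat. The side and wrist pictures show it upright with its flange on the eye and the gripper clear. In the top view, the bystanders and the blue nut are unchanged from the start.
- **What disagreed:** The wrist calibration had a bias of about 1 mm that stayed fixed in the world frame. My two estimates of the stud's y position differed by 1.3 mm. I corrected for the bias and used the better-conditioned reading, and the nut went on cleanly.
- **Not checked:** I did not measure the nut's final centring or tilt separately.

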